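# Open the gas dryer and take out its spent cartridge

## Robot

A 6-joint arm with a two-finger parallel gripper is mounted at the origin on a cart in front of the work surface, level with it; the furniture and walls round the work are solid. World frame = base frame: x ahead of the robot, y to its left, z up, the work surface at z = 0. Lengths are in m, angles in rad, forces in N, time in s.
With the tool pointing down it reaches from about 0.3 to 0.875 m from the base axis. Payload 6.4 kg.
Tool frame: the origin (TCP) lies between the finger pads; the fingertips stand 25 mm ahead of it and the grasp point (between the pads) lies 6 mm ahead of it; z points along the fingers, y is the line along which they close (so a half turn about z gives the same grasp; the last joint's range is limited). The gripper opens to 88 mm and grips with 3 to 60 N. Pads are 18 mm wide; open, the fingers measure 123 mm over their backs; the gripper's body (75 mm by 187 mm) begins 45 mm behind the grasp point.
Start: joints at [1.114, 0.181, 1.607, -0, 1.354, -0.206], TCP at [0.143, 0.557, 0.264] pointing down, gripper open.
Joint ranges: [-2.99, 2.99], [-0.89, 2.07], [0.3, 2.58], [-1.14, 4.28], [0, 2.63], [-3.12, 3.12]. Speed limits (rad/s): [2.57, 2.57, 3.01, 3.14, 3.14, 3.14].

## Interface

Orientations are given as a rotation vector (axis times angle).
In Python, from bench import ctrl gives the robot as it stands. The module is installed in compiled form; this text tells all that it offers.
- The arm moves only by the tool step_arm, never from a script. Its arguments are lists of equal length, an entry for each row: "gripper": the finger opening in mm, from 0 to 88.1; "offset": the shift along the tool's x, y, z in mm, a list of three; "turn": the turn about the tool's z in rad. In form: {"gripper": [gripper, ...], "offset": [[tx, ty, tz], ...], "turn": [turn, ...]}. A call has 1 to 5 rows; each row is the pose to reach, as a shift and turn from the pose commanded when the call began, along the tool's axes at that moment; what a row does not reach only later rows make up. A row lasts 1/8 s, in which the tool goes at most 62.5 mm and 10.7 degrees, less where a joint would pass 70% of its speed; a pose out of reach is approached as far as the arm can. A call with a gripper value outside its range is refused whole. The fingers move at their own pace and stop on an object; the grip force is fixed at half the most. Time passes only in rows, so rows that repeat a pose let the fingers close. It gives the time, the measured TCP pose, the force, the opening and the grip force at its end, in the units of the state.
- ctrl.read_state(): the state, without advancing time (a new reading comes with each control period).
- ctrl.capture(name): name is "scene" or "top"; returns the picture (420x560x3 uint8, red, green, blue); there is no depth.
- ctrl.camera_model(name): a dict with "mtx" (3x3 intrinsics, pixels), "xyz" and "orientation" of the camera in the world. Camera axes: x right, y down, z forward; pixel columns grow to the right and rows downward; lengths in m; the calibration is good to about 2 mm. A picture is of the moment at which its call begins. camera_model takes no time and is no camera call.
- ctrl.close_job(): hands the job in; it is judged then, once.
The state is a dict: "time_s": time; "joint_positions": joint angles; "dq": joint speeds; "effort": joint torques, N m; "position": TCP position; "tool_rot": TCP orientation; "force": force on the tool from outside, world axes, zero at the start; "torque": the same for the moment, N m; "width": finger opening in m; "grip_force": force on a finger pad.
Only numpy, scipy, OpenCV 4.12 (cv2) and the standard library are available. Lean on these libraries where they do the work, as an engineer would, in place of code of your own. Each camera call takes 0.05 s, during which the arm holds its last target. There are 200 camera calls.

## Task

The gas dryer's spent drying cartridge has to go to the oven. Push the dryer's lid down by its bar knob against the spring under it, turn it anticlockwise (seen from above) until its hidden bayonet frees it (you feel it come to a stop), lift it off and set it down gently on the bench, knob up, clear of the dryer. Then lift the cartridge out by its grip and stand it gently upright in the free half of the oven tray, leaving the cartridge already there and everything else where it is.

Things in the scene. Friction and masses are not known exactly. Their poses are not given: they have to be found in the camera images.
- dryer: gas dryer, fixed: upright aluminium housing 88 mm in diameter, 120 mm high, on a dark round foot 136 mm across. Origin under the foot on the axis, z up. Two brass hose barbs at heights 34 and 88 mm, 25 degrees either side of its +x, reach 90 mm from the axis. Round its mouth, hidden under the lid, a bayonet collar 122 mm across with three claws, tops at 137.5 mm height
- dryer_mouth (a point): centre of the dryer's open rim, 120 mm above the bench, bore 76 mm wide. The hidden collar stands at an angle that cannot be seen (17 degrees either way): the lid's tabs come out from under its claws after 28 to 62 degrees anticlockwise and 14 degrees further meet a hard stop (42 to 76 degrees), still free to rise there. Turning takes under 0.2 N m, at the stop it climbs steeply
- lid: the dryer's lid, about 0.35 kg: round ribbed aluminium cap 131 mm across with a black bar knob. Underneath, a black ring 62 mm across on which it also stands when set down, and three bayonet tabs out of sight. Origin on the axis under the black ring, z up through the knob, x along the bar; skirt from 15 mm, cap top at 46, boss top at 54, bar top at 94 mm. As found it is locked on the dryer
- lid_knob (a point): middle of the lid's bar knob: bar 46 mm long (lid x), 14 mm wide (lid y), 40 mm high, on a round boss 8 mm high and 53 mm across at the top, which fingertips can push on. The point is 75.5 mm above the lid's origin, 21.5 mm above the boss top. A spring under the cartridge pushes the lid up; pressed down 4 mm it can turn, at 5.5 mm it meets the rim. That takes 5 to 8 N
- cartridge: spent drying cartridge in the dryer, hidden under the lid at first, about 0.25 kg: upright cylinder 70 mm across, 80 mm high, perforated steel between white end caps, a bar grip on top. Origin under its foot on the axis, z up. It has 3 mm of play all round, may turn with the lid, and stands on a spring plate that pushes it and the lid up 12 mm once the lid is freed
- cartridge_grip (a point): middle of the cartridge's white bar grip: 36 mm long (its x), 12 mm wide (its y), 20 mm high. The point is 90 mm above the cartridge's origin, 10 mm above its top cap. With the lid off the top cap is 4 mm below the dryer's rim and the grip stands 16 mm above the rim
- tray: shallow pressed steel oven tray, fixed, 226 mm (its x) by 126 mm (its y), rim at 29 mm, walls 2 mm, floor 8 mm above the bench. Origin on the bench under its centre. Its -x half holds the other cartridge; the +x half (middle 54 mm from the centre) is free
- other_cartridge: a cartridge of the same make that already stands in the tray's -x half, 70 mm across and 100 mm high with its grip; to be left alone. Origin under its foot
- dropper_bottle: small brown dropper bottle with black top, 35 mm across, 98 mm high; bystander. Origin under its foot
- tape_roll: roll of tape lying flat, 96 mm across, 19 mm high; bystander. Origin under its centre
Mind the look-alikes: they are no part of the job. Leave any orange or purple look-alike of the lid alone.

How it is judged:
By the outcome, as a careful person would: the job done as asked, in the order asked, and still so for the second after the job is handed in, with the robot touching nothing.
It also fails if it takes over 69 s, if anything falls off the work surface, if the arm or the gripper's body presses on something with over 40 N, if the wrist force passes 120 N, or if a joint passes its speed limit or range.

## Working session

There is one attempt and no reset: what is moved stays moved. The work goes in short steps, Python scripts to look and compute and a tool call to move; the robot and the scene stay as the last step left them, time stands still between calls to the robot, and variables do not carry over. Pictures are saved under pics/ and viewed, at most 10 in all, crops included, and the job is handed in when it is done.

Besides the shell and the picture viewer there is one more tool, called after "Call:" as name(argument=value, ...) on one line, values as JSON. step_arm: Moves the arm, as the interface text tells. Its arguments: {"type":"object","properties":{"gripper":{"type":"array","items":{"type":"number"}},"offset":{"type":"array","items":{"type":"array","items":{"type":"number"}}},"turn":{"type":"array","items":{"type":"number"}}},"required":["gripper","offset","turn"]}

```bash
mkdir -p pics
python3 - <<'E'
from bench import ctrl
import cv2
for n in("scene","top"):
    im=ctrl.capture(n); cv2.imwrite(f"pics/{n}0.png",im[:,:,::-1])
    print(ctrl.camera_model(n))
print(ctrl.read_state())
E
```

```text
{'mtx': array([[484.94276946,   0.        , 268.861346  ],
       [  0.        , 484.94276946, 213.32370995],
       [  0.        ,   0.        ,   1.        ]]), 'xyz': array([0.00278938, 1.23738673, 0.62133204]), 'orientation': array([-0.59571711,  2.35807636, -1.5054672 ])}
{'mtx': array([[468.20479186,   0.        , 282.0735945 ],
       [  0.        , 468.20479186, 210.12679901],
       [  0.        ,   0.        ,   1.        ]]), 'xyz': array([0.42207245, 0.31874979, 1.10222844]), 'orientation': array([-2.17514381,  2.13717776, -0.06765119])}
{'time_s': 0.1, 'joint_positions': array([ 1.11369988e+00,  1.81491020e-01,  1.60787683e+00,  1.06308796e-05,
        1.35377849e+00, -2.06294834e-01]), 'dq': array([ 1.56554786e-03, -1.74380742e-03, -3.20748549e-03,  1.35295586e-03,
       -2.17729301e-03,  8.57140239e-05]), 'effort': array([ 3.47894847e-04, -4.34823990e+01, -3.42690825e+01,  7.03844265e-02,
        3.41522321e-02, -7.67769984e-05]), 'position': array([0.14248901, 0.5566258 , 0.26290161]), 'tool_rot': array([-3.92865505e-01, -3.11641066e+00,  2.30181201e-03]), 'force': array([0.05298687, 0.38069521, 0.78649168]), 'torque': array([0.06293412, 0.03563389, 0.04510755]), 'grip_force': 0.0, 'width': 0.08817978707817285}
```

View pics/scene0.png

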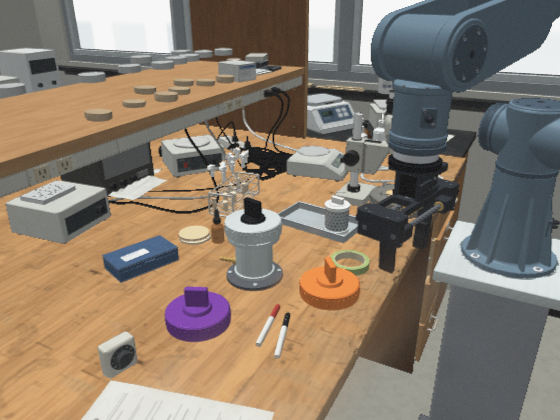

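View pics/top0.png

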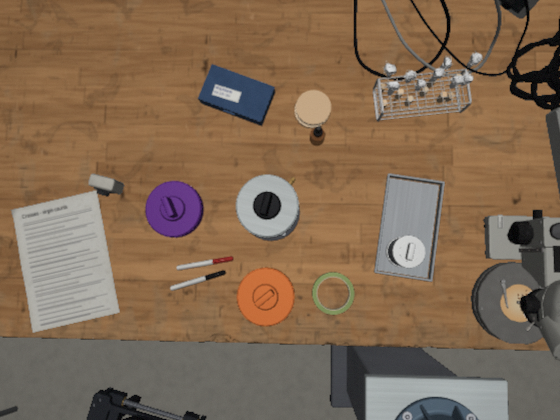

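The real lid is the aluminium one with a black knob, top (268,205) / scene (253,215). The orange lid at top (265,296) and the purple one at top (174,209) lie on the bench and are look-alikes. I'll confirm with a crop and measure.

```bash
cat > h.py <<'E'
import numpy as np,cv2
from bench import ctrl
from scipy.spatial.transform import Rotation as R
def w2p(n,P):
    c=ctrl.camera_model(n);r=R.from_rotvec(c["orientation"]).as_matrix()
    q=(np.atleast_2d(P)-c["xyz"])@r; u=q@c["mtx"].T
    return u[:,:2]/u[:,2:]
def p2w(n,p,z):
    c=ctrl.camera_model(n);r=R.from_rotvec(c["orientation"]).as_matrix()
    d=r@np.linalg.inv(c["mtx"])@np.array([*p,1.]); return c["xyz"]+d*(z-c["xyz"][2])/d[2]
E
python3 - <<'E'
from h import *
t=cv2.imread("pics/top0.png");s=cv2.imread("pics/scene0.png")
a=cv2.resize(t[160:260,220:320],(400,400),interpolation=2);b=cv2.resize(s[185:285,205:305],(400,400),interpolation=2)
c=cv2.resize(t[170:285,370:450],(278,400),interpolation=2)
cv2.imwrite("pics/c1.png",np.hstack([a,b]));
for nm,p,z in[("lidbar",(267,205),.19),("lid cap rim ctr",(267.5,207),.15),("orange",(265,296),.04),("purple",(174,209),.04),("bottle",(318,131),.098),("tape",(333,293),.019),("other top",(407,251),.08),("pens",(200,270),0),("board",(237,95),.04),("disc",(313,107),.01),("edge",(268,340),0)]+[("trayrim",p,.029) for p in[(387,175),(444,182),(376,272),(433,279)]]: print(nm,p2w("top",p,z).round(4))
print(R.from_rotvec(ctrl.read_state()["tool_rot"]).as_matrix().round(3))
E
```

```text
lidbar [0.5193 0.3798 0.19  ]
lid cap rim ctr [0.5195 0.3814 0.15  ]
orange [0.33   0.3898 0.04  ]
purple [0.5227 0.6037 0.04  ]
bottle [0.6936 0.2779 0.098 ]
tape [0.3383 0.2362 0.019 ]
other top [0.436  0.0824 0.08  ]
pens [0.3835 0.5468 0.    ]
board [0.7934 0.466  0.04  ]
disc [0.7758 0.287  0.01  ]
edge [0.2265 0.3832 0.    ]
trayrim [0.6103 0.1153 0.029 ]
trayrim [ 0.5959 -0.0144  0.029 ]
trayrim [0.3881 0.1405 0.029 ]
trayrim [0.375  0.0131 0.029 ]
[[-0.969  0.248 -0.001]
 [ 0.248  0.969 -0.001]
 [ 0.    -0.002 -1.   ]]
```

View pics/c1.png

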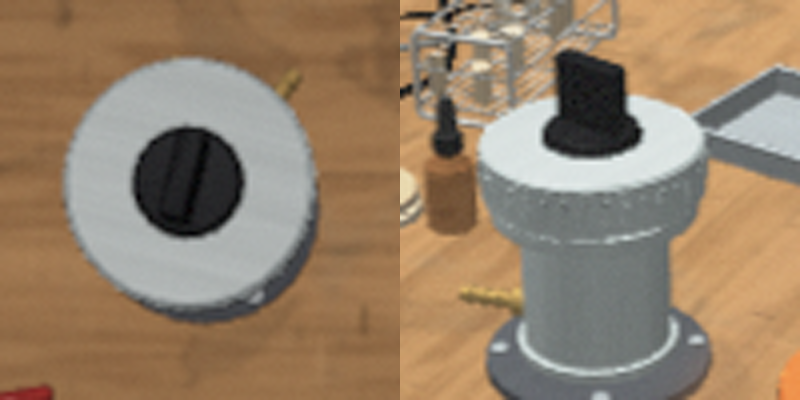

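```bash
cat >> h.py <<'E'
def rect(c,yaw,l,w,z):
    a=np.array([[l,w],[-l,w],[-l,-w],[l,-w]])/2; k=np.array([[np.cos(yaw),np.sin(yaw)],[-np.sin(yaw),np.cos(yaw)]])
    return np.c_[a@k+c[:2],np.full(4,z)]
def circ(c,r,z):
    t=np.linspace(0,2*np.pi,60); return np.c_[c[0]+r*np.cos(t),c[1]+r*np.sin(t),np.full(60,z)]
def draw(im,n,P,col,off,k):
    p=((w2p(n,P)-off+.5)*k-.5); cv2.polylines(im,[np.int32(p*16)],True,col,1,cv2.LINE_AA,4)
E
python3 - <<'E'
from h import *
t=cv2.imread("pics/top0.png");s=cv2.imread("pics/scene0.png")
# lid centre: boss & cap
f=lambda u,v:(220+(u+.5)/4-.5,160+(v+.5)/4-.5)
c=p2w("top",f(190,180),.150);print("cap",c,"boss",p2w("top",f(189,182),.158))
a=p2w("top",f(172,218),.19);b=p2w("top",f(200,135),.19);yaw=np.arctan2(*(b-a)[[1,0]]);print("yaw",np.degrees(yaw))
tc=np.mean([p2w("top",p,.029) for p in[(387,175),(444,182),(376,272),(433,279)]],0)
ty=np.arctan2(*(p2w("top",(415.5,178.5),.03)-p2w("top",(404.5,275.5),.03))[[1,0]]);print("tray",tc,np.degrees(ty))
out=[]
for n,im,(x,y,w) in[("top",t,(220,160,100)),("scene",s,(205,185,100)),("top",t,(350,165,130))]:
    k=400/w if w==100 else 3
    im=cv2.resize(im[y:y+w,x:x+w],(int(w*k),)*2,interpolation=2);o=np.array([x,y])
    for P,col in[(circ(c,.0655,.150),(0,0,255)),(circ(c,.0265,.158),(0,255,0)),(rect(c,yaw,.046,.014,.198),(255,0,255)),(rect(c,yaw,.046,.014,.158),(255,255,0)),(circ(c,.068,0.0),(0,0,255)),(circ(c,.0655,.119),(0,0,255)),(rect(tc,ty,.226,.126,.029),(0,255,0))]: draw(im,n,P,col,o,k)
    out.append(im)
cv2.imwrite("pics/o1.png",np.hstack(out[:2]));cv2.imwrite("pics/o2.png",out[2])
E
```

```text
cap [0.52436817 0.38225439 0.15      ] boss [0.52247943 0.38220672 0.158     ]
yaw -17.319704222041125
tray [0.49232918 0.06358679 0.029     ] -6.78321885818217
```

View pics/o1.png

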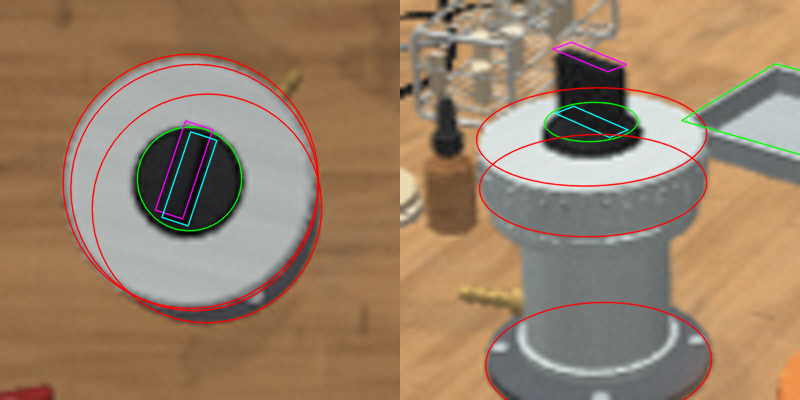

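View pics/o2.png

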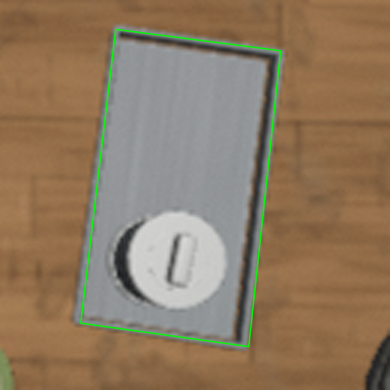

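The crop confirms it: aluminium cap with a black bar, at (0.523, 0.382) m. The bar's yaw is about -17°, and the foot outline fits both views. The scene view puts the lid about 4 mm below my first guess. Moving above it.

Call:
step_arm(gripper=[88, 88, 88, 88, 88], offset=[[-410, -75, 0], [-410, -75, 0], [-410, -75, 0], [-410, -75, 0], [-410, -75, 0]], turn=[0.05, 0.05, 0.05, 0.05, 0.05])

```text
time_s: 0.72
position: [0.428, 0.4251, 0.2634]
tool_rot: [-0.471, -3.106, 0.0]
force: [0.7, 0.3, -0.5]
width: 0.0878
grip_force: 0.0
```

```bash
cat >> h.py <<'E'
def st(goal=None,yawdeg=None):
    s=ctrl.read_state();M=R.from_rotvec(s["tool_rot"]).as_matrix()
    print("t",s["time_s"],"p",s["position"].round(4),"yaw",np.degrees(np.arctan2(M[1,0],M[0,0])).round(2),"F",s["force"].round(1),"T",s["torque"].round(2),"w",round(s["width"],4),"g",round(s["grip_force"],1),"j",s["joint_positions"].round(2))
    if goal is not None: print("off mm",((np.array(goal)-s["position"])@M*1000).round(1))
E
python3 -c "
from h import *
st((.523,.382,.2))"
```

```text
t 0.725 p [0.428  0.4251 0.2634] yaw 162.77 F [ 0.7  0.3 -0.5] T [0.01 0.   0.04] w 0.0878 g 0.0 j [ 0.59  0.24  1.53  0.    1.37 -0.68]
off mm [-103.5  -13.    63.3]
```

Call:
step_arm(gripper=[88, 88, 88, 88], offset=[[-60, -7, 0], [-103.5, -13, 0], [-103.5, -13, 30], [-103.5, -13, 30]], turn=[0, 0, 0, 0])

```text
time_s: 1.23
position: [0.5202, 0.3818, 0.2303]
tool_rot: [-0.472, -3.1, 0.006]
force: [-0.4, -0.2, -0.4]
width: 0.0882
grip_force: 0.0
```

```bash
python3 -c "
from h import *
st((.523,.382,.186))
t=cv2.imread('pics/top0.png')
im=ctrl.capture('scene')[:,:,::-1];cv2.imwrite('pics/s2.png',cv2.resize(im[140:260,180:340],(800,600),interpolation=2))"
```

```text
t 1.225 p [0.5202 0.3818 0.2303] yaw 162.7 F [-0.4 -0.2 -0.4] T [ 0.06  0.03 -0.02] w 0.0882 g 0.0 j [ 0.45  0.37  1.44  0.    1.34 -0.82]
off mm [-2.8  1.2 44.3]
```

View pics/s2.png

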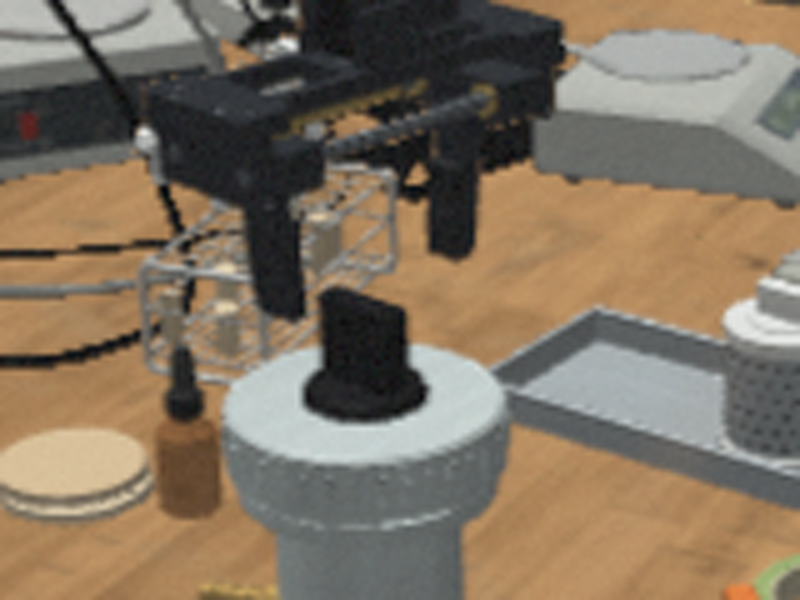

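The open fingers, at crop (280,270) and (455,220), straddle the bar at (365,340). Descending to just above the boss, then closing.

Call:
step_arm(gripper=[88, 88, 88, 30, 0], offset=[[-2, 0, 20], [-2, 0, 44], [-2, 0, 44], [-2, 0, 44], [-2, 0, 44]], turn=[0, 0, 0, 0, 0])

```text
time_s: 1.9
position: [0.524, 0.3831, 0.1911]
tool_rot: [0.47, 3.104, 0.002]
force: [0.2, 0.4, 0.6]
width: 0.0702
grip_force: 0.0
```

Call:
step_arm(gripper=[0, 0, 0, 0], offset=[[0, 0, 0], [0, 0, 0], [0, 0, 0], [0, 0, 0]], turn=[0, 0, 0, 0])

```text
time_s: 2.4
position: [0.5234, 0.3826, 0.1897]
tool_rot: [-0.471, -3.106, 0.0]
force: [0.4, 0.9, 0.4]
width: 0.03
grip_force: 0.0
```

```bash
python3 -c "
from h import *
st((.523,.382,.18))"
```

```text
t 2.4 p [0.5234 0.3826 0.1897] yaw 162.76 F [0.4 0.9 0.4] T [-0.01 -0.    0.02] w 0.03 g 0.0 j [ 0.45  0.41  1.47 -0.    1.26 -0.82]
off mm [ 0.2 -0.7  9.7]
```

Call:
step_arm(gripper=[0, 0, 0, 0], offset=[[0, 0, 0], [0, 0, 0], [0, 0, 0], [0, 0, 0]], turn=[0, 0, 0, 0])

```text
time_s: 2.9
position: [0.5234, 0.3828, 0.1897]
tool_rot: [-0.471, -3.106, -0.0]
force: [0.3, 1.7, -0.7]
width: 0.0139
grip_force: 29.5
```

Call:
step_arm(gripper=[0, 0, 0, 0], offset=[[0, 0, 2], [0, 0, 4], [0, 0, 6], [0, 0, 6]], turn=[0, 0, 0, 0])

```text
time_s: 3.4
position: [0.5238, 0.3827, 0.1845]
tool_rot: [0.471, 3.105, 0.001]
force: [-1.0, -0.7, 6.0]
width: 0.014
grip_force: 29.5
```

```bash
python3 -c "
from h import *
st((.523,.382,.18))"
```

```text
t 3.4 p [0.5238 0.3827 0.1845] yaw 162.77 F [-1.  -0.7  6. ] T [-0.03  0.23  0.08] w 0.014 g 29.5 j [ 0.45  0.41  1.48 -0.    1.25 -0.82]
off mm [ 0.5 -0.9  4.5]
```

Call:
step_arm(gripper=[0, 0, 0, 0], offset=[[0, 0, 1], [0, 0, 2], [0, 0, 2], [0, 0, 2]], turn=[0, 0, 0, 0])

```text
time_s: 3.9
position: [0.5239, 0.3829, 0.1841]
tool_rot: [0.47, 3.104, 0.002]
force: [-4.0, -1.5, 14.0]
width: 0.0136
grip_force: 29.6
```

Call:
step_arm(gripper=[0, 0, 0, 0, 0], offset=[[0, 0, 0], [0, 0, 0], [0, 0, 0], [0, 0, 0], [0, 0, 0]], turn=[-0.1, -0.2, -0.3, -0.4, -0.5])

```text
time_s: 4.53
position: [0.5248, 0.3831, 0.1841]
tool_rot: [-0.316, 3.122, 0.002]
force: [-0.9, 0.2, 11.2]
width: 0.0142
grip_force: 30.0
```

```bash
python3 -c "
from h import *
st()"
```

```text
t 4.525 p [0.5248 0.3831 0.1841] yaw -168.44 F [-0.9  0.2 11.2] T [-0.02  0.21 -0.26] w 0.0142 g 30.0 j [ 0.45  0.42  1.48  0.    1.24 -1.32]
```

Call:
step_arm(gripper=[0, 0, 0], offset=[[0, 0, 0], [0, 0, 0], [0, 0, 0]], turn=[-0.08, -0.16, -0.2])

```text
time_s: 4.9
position: [0.5248, 0.3831, 0.1841]
tool_rot: [-0.624, 3.075, 0.002]
force: [0.7, 0.2, 10.9]
width: 0.0135
grip_force: 30.0
```

```bash
python3 -c "
from h import *
st()"
```

```text
t 4.9 p [0.5248 0.3831 0.1841] yaw -157.07 F [ 0.7  0.2 10.9] T [ 0.02  0.06 -0.27] w 0.0135 g 30.0 j [ 0.45  0.42  1.48 -0.    1.24 -1.52]
```

Call:
step_arm(gripper=[0, 0], offset=[[0, 0, 0], [0, 0, 0]], turn=[-0.06, -0.1])

```text
time_s: 5.15
position: [0.5247, 0.3831, 0.1841]
tool_rot: [-0.776, 3.04, 0.001]
force: [-2.3, 0.6, 11.3]
width: 0.0137
grip_force: 30.1
```

```bash
python3 -c "
from h import *
st()"
```

```text
t 5.15 p [0.5247 0.3831 0.1841] yaw -151.36 F [-2.3  0.6 11.3] T [ 0.14  0.4  -0.39] w 0.0137 g 30.1 j [ 0.45  0.42  1.48  0.    1.24 -1.62]
```

Call:
step_arm(gripper=[0, 0], offset=[[0, 0, 0], [0, 0, 0]], turn=[-0.05, -0.08])

```text
time_s: 5.4
position: [0.5246, 0.3832, 0.1841]
tool_rot: [-0.895, 3.007, 0.002]
force: [-1.5, 0.5, 11.2]
width: 0.014
grip_force: 31.9
```

```bash
python3 -c "
from h import *
st()"
```

```text
t 5.4 p [0.5246 0.3832 0.1841] yaw -146.85 F [-1.5  0.5 11.2] T [ 0.16  0.3  -0.77] w 0.014 g 31.9 j [ 0.45  0.42  1.48  0.    1.24 -1.7 ]
```

Call:
step_arm(gripper=[0, 0], offset=[[0, 0, 0], [0, 0, 0]], turn=[-0.05, -0.08])

```text
time_s: 5.65
position: [0.5249, 0.3835, 0.1841]
tool_rot: [-1.014, 2.968, 0.002]
force: [-0.4, 1.7, 9.9]
width: 0.0152
grip_force: 34.3
```

```bash
python3 -c "
from h import *
st()"
```

```text
t 5.65 p [0.5249 0.3835 0.1841] yaw -142.28 F [-0.4  1.7  9.9] T [ 0.34  0.1  -0.9 ] w 0.0152 g 34.3 j [ 0.45  0.42  1.48  0.    1.24 -1.78]
```

Torque is up to 0.9 N m and the fingers are slightly wedged, so the stop was reached at about 48°. Backing off the wind-up, then easing up.

Call:
step_arm(gripper=[0, 0, 0, 0, 0], offset=[[0, 0, 0], [0, 0, 0], [0, 0, -3], [0, 0, -6], [0, 0, -10]], turn=[0.06, 0.12, 0.12, 0.12, 0.12])

```text
time_s: 6.28
position: [0.5234, 0.3826, 0.191]
tool_rot: [0.837, -3.028, -0.0]
force: [2.9, 4.3, -9.4]
width: 0.0141
grip_force: 29.9
```

```bash
python3 -c "
from h import *
st()"
```

```text
t 6.275 p [0.5234 0.3826 0.191 ] yaw -149.1 F [ 2.9  4.3 -9.4] T [ 0.64 -0.9  -0.35] w 0.0141 g 29.9 j [ 0.45  0.41  1.47  0.    1.26 -1.66]
```

Call:
step_arm(gripper=[0, 0], offset=[[0, 0, 0], [0, 0, 0]], turn=[0, 0])

```text
time_s: 6.52
position: [0.5235, 0.3826, 0.1908]
tool_rot: [0.836, -3.028, -0.0]
force: [3.8, 4.2, -2.5]
width: 0.0143
grip_force: 29.9
```

```bash
python3 -c "
from h import *
st()"
```

```text
t 6.525 p [0.5235 0.3826 0.1908] yaw -149.12 F [ 3.8  4.2 -2.5] T [ 0.74 -0.83 -0.33] w 0.0143 g 29.9 j [ 0.45  0.41  1.47  0.    1.26 -1.66]
```

Call:
step_arm(gripper=[0, 0, 0, 0], offset=[[-1.5, 0.5, 0], [-1.5, 0.5, 0], [-1.5, 0.5, -2], [-1.5, 0.5, -3]], turn=[0.03, 0.06, 0.06, 0.06])

```text
time_s: 7.02
position: [0.5244, 0.3836, 0.1952]
tool_rot: [0.745, -3.052, 0.0]
force: [0.7, -1.4, -0.2]
width: 0.0139
grip_force: 29.8
```

```bash
python3 -c "
from h import *
st()"
```

```text
t 7.025 p [0.5244 0.3836 0.1952] yaw -152.54 F [ 0.7 -1.4 -0.2] T [-0.25  0.1  -0.05] w 0.0139 g 29.8 j [ 0.45  0.41  1.47 -0.    1.27 -1.6 ]
```

The lid is free and rises without force. I'll lift it and carry it to the empty spot at about (0.48, 0.225), between dryer and tray, turning so the gripper body stays clear of the dryer.

Call:
step_arm(gripper=[0, 0, 0, 0, 0], offset=[[0, 0, -15], [0, 0, -40], [0, 0, -65], [0, 0, -85], [0, 0, -85]], turn=[0, 0, 0, 0, 0])

```text
time_s: 7.65
position: [0.5251, 0.3843, 0.282]
tool_rot: [-0.745, 3.048, 0.001]
force: [-0.3, 1.0, -4.6]
width: 0.0137
grip_force: 29.8
```

Call:
step_arm(gripper=[0, 0, 0, 0, 0], offset=[[20, -21, 0], [50, -53, 0], [80, -85, 0], [105, -112, 0], [112.5, -120, 0]], turn=[-0.15, -0.3, -0.45, -0.6, -0.75])

```text
time_s: 8.28
position: [0.4787, 0.2236, 0.2784]
tool_rot: [1.814, -2.562, -0.001]
force: [-0.0, 0.1, -3.9]
width: 0.0137
grip_force: 30.0
```

```bash
python3 -c "
from h import *
st((.48,.225,.1))
im=np.vstack([ctrl.capture('scene')[100:300,130:430],ctrl.capture('top')[120:320,200:500]])[:,:,::-1];cv2.imwrite('pics/s3.png',cv2.resize(im,(450,600)))"
```

```text
t 8.275 p [0.4787 0.2236 0.2784] yaw -109.39 F [-0.   0.1 -3.9] T [ 0.12 -0.02 -0.01] w 0.0137 g 30.0 j [ 0.21  0.06  1.71 -0.    1.37 -2.59]
off mm [ -2.1  -1.1 178.4]
```

View pics/s3.png

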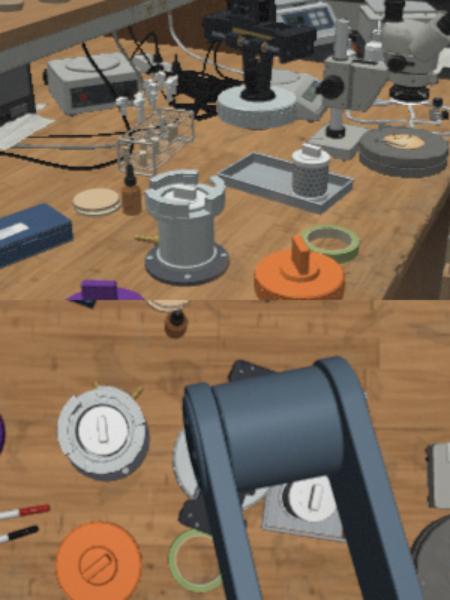

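The lid hangs level in the gripper and the cartridge stays in the dryer. Its grip shows in the top half at (102,430), with the bar close to image-vertical. Lowering the lid.

Call:
step_arm(gripper=[0, 0, 0, 0, 0], offset=[[0, 0, 50], [0, 0, 100], [0, 0, 145], [0, 0, 175], [0, 0, 178]], turn=[0, 0, 0, 0, 0])

```text
time_s: 9.0
position: [0.4777, 0.2255, 0.0988]
tool_rot: [1.805, -2.564, -0.004]
force: [-0.7, -0.0, -5.2]
width: 0.014
grip_force: 30.0
```

Call:
step_arm(gripper=[0, 0, 0, 0], offset=[[0, 0, 2], [0, 0, 4], [0, 0, 6], [0, 0, 8]], turn=[0, 0, 0, 0])

```text
time_s: 9.5
position: [0.4804, 0.2255, 0.0943]
tool_rot: [-1.811, 2.566, -0.001]
force: [-0.4, 0.2, -4.1]
width: 0.0139
grip_force: 30.0
```

Call:
step_arm(gripper=[0, 0, 0, 0], offset=[[0, 0, 1], [0, 0, 2], [0, 0, 3], [0, 0, 3]], turn=[0, 0, 0, 0])

```text
time_s: 10.0
position: [0.4799, 0.2254, 0.0906]
tool_rot: [1.811, -2.567, -0.0]
force: [0.6, -0.1, -3.5]
width: 0.0137
grip_force: 30.0
```

Call:
step_arm(gripper=[0, 0, 0, 0], offset=[[0, 0, 1], [0, 0, 2], [0, 0, 3], [0, 0, 3]], turn=[0, 0, 0, 0])

```text
time_s: 10.5
position: [0.4799, 0.2254, 0.0876]
tool_rot: [1.811, -2.567, -0.0]
force: [-0.0, -0.2, -3.9]
width: 0.0138
grip_force: 30.0
```

Call:
step_arm(gripper=[0, 0, 0, 0], offset=[[0, 0, 1], [0, 0, 1.5], [0, 0, 2], [0, 0, 2]], turn=[0, 0, 0, 0])

```text
time_s: 11.0
position: [0.48, 0.2255, 0.0858]
tool_rot: [-1.812, 2.567, 0.0]
force: [-0.5, 0.6, -2.5]
width: 0.0135
grip_force: 30.0
```

Call:
step_arm(gripper=[0, 0, 0, 0], offset=[[0, 0, 0.5], [0, 0, 1], [0, 0, 1.5], [0, 0, 1.5]], turn=[0, 0, 0, 0])

```text
time_s: 11.5
position: [0.4803, 0.2259, 0.0856]
tool_rot: [-1.811, 2.566, 0.0]
force: [-5.1, 1.1, 11.3]
width: 0.0134
grip_force: 30.0
```

Standing on the bench. Relieving the load, opening, and rising.

Call:
step_arm(gripper=[0, 25, 50, 50, 50], offset=[[0, 0, -1], [0, 0, -1], [0, 0, -1], [0, 0, -1], [0, 0, -1]], turn=[0, 0, 0, 0, 0])

```text
time_s: 12.12
position: [0.48, 0.2254, 0.0851]
tool_rot: [-1.811, 2.567, -0.0]
force: [0.5, -0.2, -0.4]
width: 0.0495
grip_force: 0.0
```

Call:
step_arm(gripper=[60, 60, 60, 60, 60], offset=[[0, 0, -20], [0, 0, -60], [0, 0, -110], [0, 0, -150], [0, 0, -150]], turn=[0, 0, 0, 0, 0])

```text
time_s: 12.75
position: [0.4821, 0.2259, 0.2391]
tool_rot: [-1.808, 2.561, -0.005]
force: [0.7, 0.4, -0.1]
width: 0.0599
grip_force: 0.0
```

```bash
python3 -c "
from h import *
st((.524,.383,.25))
a=ctrl.capture('top')[:,:,::-1];b=ctrl.capture('scene')[:,:,::-1]
cv2.imwrite('pics/t4raw.png',a)
cv2.imwrite('pics/s4.png',np.hstack([cv2.resize(a[160:260,220:320],(400,400),interpolation=2),cv2.resize(b[150:280,220:350],(400,400),interpolation=2)]))"
```

```text
t 12.75 p [0.4821 0.2259 0.2391] yaw -109.56 F [ 0.7  0.4 -0.1] T [0.06 0.1  0.  ] w 0.0599 g 0.0 j [ 0.22  0.1   1.74 -0.    1.28 -2.58]
off mm [-162.1   13.   -10.4]
```

View pics/s4.png

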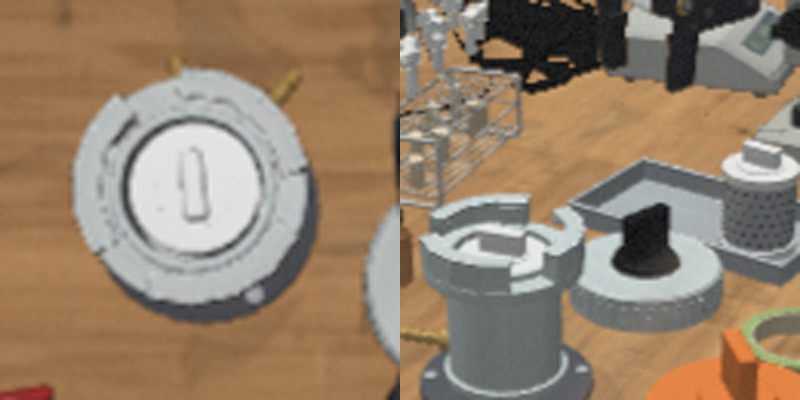

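The lid stands knob up, clear of the dryer. The cartridge grip shows in the left crop from (189,150) to (197,215), inside the white cap centred at (195,187).

Run:
```python
from h import *
f=lambda u,v:(220+(u+.5)/4-.5,160+(v+.5)/4-.5)
g=p2w("top",f(192,182),.135);d=p2w("top",f(195,187),.116)
a=p2w("top",f(187,151),.136);b=p2w("top",f(196,214),.136)
print("grip",g,"cap",d,"yaw",np.degrees(np.arctan2(*(a-b)[[1,0]])))
st((*((g+d)/2)[:2],.2))
t=cv2.imread("pics/t4raw.png");z=cv2.resize(t[160:260,220:320],(400,400),interpolation=2)
c=(g+d)/2; y=np.arctan2(*(a-b)[[1,0]])
# other cartridge, lid pose
from itertools import product
print("other",p2w("top",(407,251),.088))
```

```text
grip [0.52494971 0.38218956 0.135     ] cap [0.52432987 0.38178372 0.116     ] yaw 9.359823932061582
t 12.85 p [0.4798 0.2254 0.235 ] yaw -109.57 F [ 0.3 -0.3 -0.7] T [0.09 0.08 0.01] w 0.0598 g 0.0 j [ 0.22  0.11  1.75 -0.    1.28 -2.58]
off mm [-162.6   10.2   35. ]
other [0.4358921  0.08429296 0.088     ]
```

Call:
step_arm(gripper=[28, 28, 28, 28, 28], offset=[[-50, 3, 0], [-100, 6, 0], [-140, 9, 0], [-162.5, 10.5, 0], [-162.5, 10.5, 0]], turn=[0.18, 0.36, 0.54, 0.72, 0.9])

```text
time_s: 13.48
position: [0.5235, 0.3832, 0.232]
tool_rot: [0.508, -3.096, 0.002]
force: [-0.5, -0.4, -0.8]
width: 0.0282
grip_force: 0.0
```

Call:
step_arm(gripper=[28, 28, 28], offset=[[0, 0, 0], [0, 0, 0], [0, 0, 0]], turn=[0.16, 0.165, 0.165])

```text
time_s: 13.85
position: [0.5241, 0.3818, 0.2339]
tool_rot: [0.262, -3.129, 0.001]
force: [-0.1, -0.1, 0.3]
width: 0.028
grip_force: 0.0
```

```bash
python3 -c "
from h import *
st((.525,.3825,.146))"
```

```text
t 13.85 p [0.5241 0.3818 0.2339] yaw -170.43 F [-0.1 -0.1  0.3] T [ 0.06 -0.02  0.03] w 0.028 g 0.0 j [ 0.45  0.37  1.44 -0.    1.34 -1.29]
off mm [-1.2  0.6 87.9]
```

Call:
step_arm(gripper=[28, 28, 28, 28, 28], offset=[[-1, 0.5, 40], [-1, 0.5, 72], [-1, 0.5, 82], [-1, 0.5, 87], [-1, 0.5, 87]], turn=[0, 0, 0, 0, 0])

```text
time_s: 14.48
position: [0.526, 0.383, 0.1492]
tool_rot: [-0.258, 3.13, 0.001]
force: [-0.2, -0.5, 0.3]
width: 0.0279
grip_force: 0.0
```

Call:
step_arm(gripper=[28, 0, 0, 0, 0], offset=[[0, 0, 0], [0, 0, 0], [0, 0, 0], [0, 0, 0], [0, 0, 0]], turn=[0, 0, 0, 0, 0])

```text
time_s: 15.1
position: [0.5257, 0.3829, 0.1487]
tool_rot: [-0.258, 3.13, 0.0]
force: [-0.1, -0.7, 2.7]
width: 0.0119
grip_force: 29.9
```

```bash
python3 -c "
from h import *
st((.525,.3825,.146))"
```

```text
t 15.1 p [0.5257 0.3829 0.1487] yaw -170.59 F [-0.1 -0.7  2.7] T [ 0.01  0.   -0.  ] w 0.0119 g 29.9 j [ 0.45  0.46  1.49 -0.    1.19 -1.29]
off mm [ 0.7 -0.3  2.7]
```

Call:
step_arm(gripper=[0, 0, 0, 0, 0], offset=[[0, 0, -15], [0, 0, -45], [0, 0, -80], [0, 0, -115], [0, 0, -135]], turn=[0, 0, 0, 0, 0])

```text
time_s: 15.72
position: [0.5258, 0.3829, 0.2857]
tool_rot: [-0.257, 3.129, 0.001]
force: [-0.8, -0.4, -2.2]
width: 0.0116
grip_force: 29.9
```

Call:
step_arm(gripper=[0, 0, 0, 0, 0], offset=[[0, 0, 0], [3, -30, 0], [8, -80, 0], [13, -130, 0], [18, -180, 0]], turn=[0, 0, 0, 0, 0])

```text
time_s: 16.35
position: [0.536, 0.2006, 0.2809]
tool_rot: [0.258, -3.127, 0.0]
force: [0.2, -0.0, -1.2]
width: 0.0118
grip_force: 29.9
```

Call:
step_arm(gripper=[0, 0, 0, 0, 0], offset=[[5, -50, 0], [10, -100, 0], [14, -135, 0], [15, -145, 0], [15, -145, 0]], turn=[0, 0, 0, 0, 0])

```text
time_s: 16.98
position: [0.5455, 0.0566, 0.282]
tool_rot: [0.256, -3.129, -0.001]
force: [0.7, 0.1, -1.3]
width: 0.0119
grip_force: 29.9
```

```bash
python3 -c "
from h import *
st((.546,.057,.1207))
b=ctrl.capture('scene')[:,:,::-1]
cv2.imwrite('pics/s5.png',cv2.resize(b[80:280,200:400],(600,600),interpolation=2))"
```

```text
t 16.975 p [0.5455 0.0566 0.282 ] yaw -170.66 F [ 0.7  0.1 -1.3] T [ 0.02  0.03 -0.03] w 0.0119 g 29.9 j [-0.11  0.11  1.65  0.    1.38 -1.85]
off mm [-9.000e-01  1.000e-01  1.613e+02]
```

View pics/s5.png

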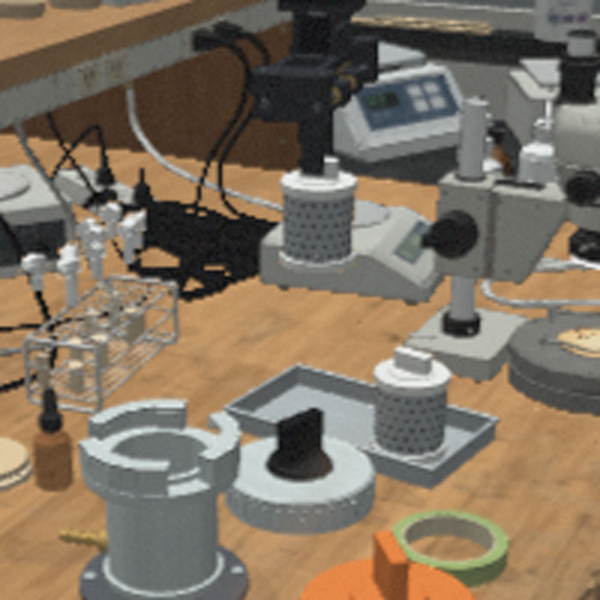

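The cartridge hangs upright at crop (320,220), above the tray's free half. Lowering it.

Call:
step_arm(gripper=[0, 0, 0, 0, 0], offset=[[0, 0, 45], [0, 0, 90], [0, 0, 125], [0, 0, 148], [0, 0, 152]], turn=[0, 0, 0, 0, 0])

```text
time_s: 17.65
position: [0.5444, 0.0583, 0.1292]
tool_rot: [0.26, -3.127, -0.002]
force: [0.1, 0.2, -2.1]
width: 0.0116
grip_force: 29.9
```

Call:
step_arm(gripper=[0, 0, 0, 0], offset=[[0, 0, 1.5], [0, 0, 3], [0, 0, 4.5], [0, 0, 4.5]], turn=[0, 0, 0, 0])

```text
time_s: 18.15
position: [0.5462, 0.0566, 0.1271]
tool_rot: [-0.257, 3.13, -0.0]
force: [0.7, -0.3, -2.1]
width: 0.0117
grip_force: 29.9
```

Call:
step_arm(gripper=[0, 0, 0, 0], offset=[[0, 0, 1], [0, 0, 2], [0, 0, 2], [0, 0, 2]], turn=[0, 0, 0, 0])

```text
time_s: 18.65
position: [0.546, 0.0567, 0.1247]
tool_rot: [0.258, -3.131, -0.0]
force: [-0.5, -0.5, -1.3]
width: 0.0115
grip_force: 29.9
```

Call:
step_arm(gripper=[0, 0, 0, 0], offset=[[0, 0, 1], [0, 0, 2], [0, 0, 2.5], [0, 0, 2.5]], turn=[0, 0, 0, 0])

```text
time_s: 19.15
position: [0.5459, 0.0567, 0.1221]
tool_rot: [0.258, -3.131, -0.0]
force: [-0.5, -0.3, -2.0]
width: 0.0121
grip_force: 29.9
```

Call:
step_arm(gripper=[0, 0, 0, 0], offset=[[0, 0, 0.5], [0, 0, 1], [0, 0, 1.5], [0, 0, 1.5]], turn=[0, 0, 0, 0])

```text
time_s: 19.65
position: [0.546, 0.0567, 0.1208]
tool_rot: [-0.258, 3.131, -0.0]
force: [-1.0, -0.5, -1.3]
width: 0.0116
grip_force: 29.9
```

Call:
step_arm(gripper=[0, 0, 0, 0], offset=[[0, 0, 0.5], [0, 0, 1], [0, 0, 1], [0, 0, 1]], turn=[0, 0, 0, 0])

```text
time_s: 20.15
position: [0.5463, 0.0567, 0.1209]
tool_rot: [-0.258, 3.13, -0.0]
force: [-4.0, 0.9, 7.4]
width: 0.0114
grip_force: 29.9
```

Call:
step_arm(gripper=[0, 0, 0], offset=[[0, 0, 0.5], [0, 0, 1], [0, 0, 1]], turn=[0, 0, 0])

```text
time_s: 20.52
position: [0.5467, 0.0567, 0.1209]
tool_rot: [-0.258, 3.13, -0.001]
force: [-7.2, 0.3, 15.1]
width: 0.0117
grip_force: 29.9
```

It's on the tray floor. Relieving the load, releasing, and rising.

Call:
step_arm(gripper=[0, 0, 25, 35, 35], offset=[[0, 0, -1], [0, 0, -1.8], [0, 0, -1.8], [0, 0, -1.8], [0, 0, -1.8]], turn=[0, 0, 0, 0, 0])

```text
time_s: 21.15
position: [0.546, 0.0567, 0.1204]
tool_rot: [0.258, -3.131, -0.0]
force: [-0.2, 0.4, -0.8]
width: 0.0349
grip_force: 0.0
```

Call:
step_arm(gripper=[40, 40, 40, 40, 40], offset=[[0, 0, -15], [0, 0, -50], [0, 0, -100], [0, 0, -150], [0, 0, -170]], turn=[0, 0, 0, 0, 0])

```text
time_s: 21.78
position: [0.5474, 0.0566, 0.2956]
tool_rot: [-0.257, 3.124, -0.002]
force: [-0.5, -0.1, 0.3]
width: 0.0399
grip_force: 0.0
```

```bash
python3 -c "
from h import *
st()
b=ctrl.capture('scene')[:,:,::-1]
cv2.imwrite('pics/s6.png',cv2.resize(b[80:280,200:400],(600,600),interpolation=2))"
```

```text
t 21.775 p [0.5474 0.0566 0.2956] yaw -170.58 F [-0.5 -0.1  0.3] T [ 0.03 -0.03  0.02] w 0.0399 g 0.0 j [-0.11  0.1   1.64  0.    1.4  -1.85]
```

View pics/s6.png

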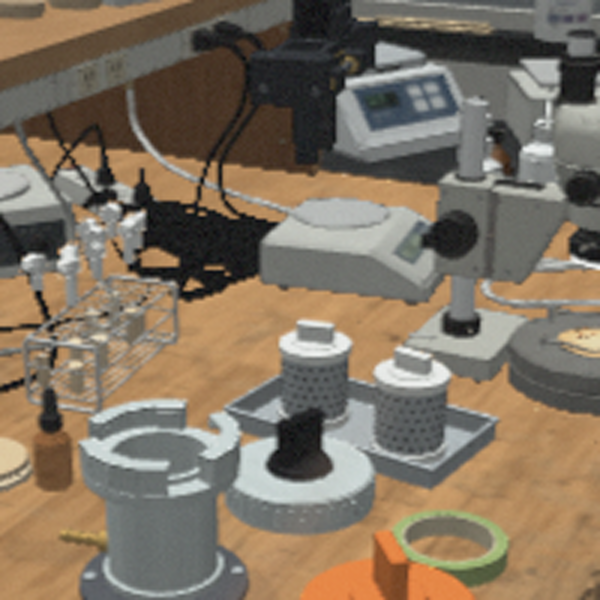

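Both cartridges stand upright in the tray, ours at crop (315,375) and the other at (410,405). The lid is knob up on the bench at (300,480), and the robot touches nothing.

```bash
python3 -c "
from bench import ctrl
print(ctrl.close_job())"
```

```text
the job is handed in; nothing more can be done
None
```

The job is done and handed in at about 22 s: the lid stands knob up on the bench clear of the dryer, and the spent cartridge stands upright in the free half of the oven tray, with nothing else disturbed in the pictures.

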